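Open the touch-latch jar cupboard

TASK

Open the small blue-doored cupboard wide so that its jars can be reached. First push the black-lidded jar that stands in front of it along the table, upright and without lifting it, until it is well clear of the door's whole swing. Then press the door's free edge at the brass spot until the touch catch lets go, take the finger away so that the spring sets the door ajar, and with a finger behind its free edge swing the door wide open, square to the cupboard; do not let the door or cupboard hit the jar, and leave everything else on the table where it is.

Things in the scene. Friction and masses are not known exactly. Their poses are not given: they have to be found in the camera images.
- cupboard: plywood cupboard, 200 deep (x) x 200 wide (y) x 170 mm tall, fixed to the table. Origin: centre of its underside; x points from its front to its back, y to its left as seen from the robot. The carcass's open front is at x = -100 mm; the blue door hangs before it, outer face at x = -120 mm when shut. Jars stand fixed inside, 90 mm and more behind the front
- door (a joint): angle of the blue door about its upright hinge at the cupboard's left front edge: 0 shut and caught, -0.025 pressed fully home, growing as it opens towards the robot, stop at 1.6. No handle; 15 mm thick, 196 wide, from 22 to 168 mm above the table. Once released it stays at about 0.35 (free edge 68 mm out); beyond that it swings with slight friction (under 1 N at the edge) and stays where left
- press_spot (a point): centre of the brass disc (18 mm across, 1 mm thick) on the door's outer face, 22 mm from its free edge, 142 mm above the table; moves with the door. Press here towards the cupboard's +x: 4.5 mm to a hard stop, 3 to 5 N. When the finger then draws back (100 mm or more, straight), a spring pushes the door ajar at up to 0.4 m/s. Shut and pressed home again, it catches again; pulling does nothing
- door_hinge (a point): point on the door's hinge line, 170 mm above the table, at cupboard x = -100, y = +100 mm. The door's outermost corner is 199 mm from this line. Seen along the door, its inner face lies 5 mm and its outer face 20 mm in front of the plane through this line
- door_free_edge (a point): top of the door's free upright edge (the right one as seen from the robot when shut), mid-thickness, 168 mm above the table, 198 mm from the hinge line; moves with the door. The small catch on the inner face sits near the floor of the cupboard, lower than 60 mm above the table; above that the inner face is plain
- jar: glass jar with a black lid, 60 mm across, 69 mm tall, 0.27 to 0.54 kg, upright; stands in front of the door, within its swing. Origin: centre of its underside. It is clear of the swing when its centre is more than 232 mm from the hinge line (or lies more than 160 mm to the cupboard's left, +y)
- amber_jar: empty amber glass jar, 90 mm across, 98 mm tall, to the right of the cupboard; bystander. Origin: centre of its underside
- medium_bottle: small white bottle with a grey cap, 39 mm across, 94 mm tall, left of the cupboard; bystander. Origin: centre of its underside
- tape_roll: roll of tan tape lying flat, 90 mm across, 48 mm tall, front left; bystander. Origin: centre of its underside
- scissors: scissors with green handles lying flat, 206 (x) x 84 x 11 mm, right of the work; bystander. Origin: centre of its underside
- brush: paint brush with blue handle lying flat, 229 mm long (y), 12 mm thick, front right; bystander. Origin: centre of its underside
- paint_tube: white used paint tube lying flat, 40 x 112 (y) x 26 mm, front left; bystander. Origin: centre of its underside
Things that resemble listed ones, but are neither listed nor needed, are in the scene too. Leave any green, red or turquoise look-alike of the jar alone.

How it is judged:
By the outcome, as a careful person would: the job done as asked, in the order asked, and still so for the second after the job is handed in, with the robot touching nothing.
It also fails if it takes over 64 s, if anything falls off the work surface, if the arm or the gripper's body presses on something with over 40 N, if the wrist force passes 120 N, or if a joint passes its speed limit or range.

ROBOT

A 6-joint arm with a two-finger parallel gripper is mounted at the origin on a cart in front of the work surface, level with it; the furniture and walls round the work are solid. World frame = base frame: x ahead of the robot, y to its left, z up, the work surface at z = 0. Lengths are in m, angles in degrees, forces in N, time in s.
With the tool pointing down it reaches from about 0.275 to 0.975 m from the base axis. Payload 8.4 kg.
Tool frame: the origin (TCP) lies at the very end of the fingers, on their centre line; the grasp point (between the pads) lies 19 mm behind it (r.pinch_z is the distance from the TCP to the grasp point, in m); z points along the fingers, y is the line along which they close (so a half turn about z gives the same grasp; the last joint's range is limited). The gripper opens to 92 mm and grips with 3 to 60 N. Pads are 20 mm wide; open, the fingers measure 128 mm over their backs; the gripper's body (75 mm by 189 mm) begins 69 mm behind the grasp point.
Start: joints at [69.477, 20.225, 93.587, -0, 66.188, -0.138], TCP at [0.218, 0.586, 0.215] pointing down, gripper open.
Joint ranges: [-150.9, 150.9], [-52.94, 120.26], [3.33, 152.33], [-74.26, 254.26], [0, 154.13], [-172.89, 172.89]. Speed limits (degrees/s): [127.2, 127.2, 159.86, 180, 180, 180].

INTERFACE

Orientations are given as [roll, pitch, yaw] about the fixed x, y, z axes, in that order (R = Rz(yaw) Ry(pitch) Rx(roll)).
In Python, from station import r, fingers, monitor, cams gives the robot as it stands. Calls block until the motion is done:
- r.move_ptp(position, orientation): joint-space move of the TCP to a pose.
- r.line_to(position, orientation=None, vel=0.15, force_limit=None): straight line of the TCP; orientation=None keeps the orientation; vel is the mean speed in m/s. With force_limit (N) it stops when the force on the tool has changed by that much, and returns True; else False.
- r.set_joints(angles): joint-space move.
- fingers.move_gripper(opening): finger opening in m; the grip force is fixed at half the most; returns when the fingers have stopped.
- r.wait(seconds).
- r.ik(position, orientation): joint angles nearest the present ones, or None.
- monitor.state(): the state.
- cams.camera(name): name is "side" or "top"; returns the picture (400x640x3 uint8, red, green, blue); there is no depth.
- cams.get_calibration(name): a dict with "mtx" (3x3 intrinsics, pixels), "R" (3x3) and "t" (3): a world point X has camera coordinates R X + t. Camera axes: x right, y down, z forward; pixel columns grow to the right and rows downward; lengths in m; the calibration is good to about 2 mm. A picture is of the moment at which its call begins. get_calibration takes no time and is no camera call.
A pose or a line that the arm cannot do raises r.PlanningError and nothing moves.
- r.sign_off(): hands the job in; it is judged then, once.
The state is a dict: "time_s": time; "qpos": joint angles; "dq": joint speeds; "joint_efforts": joint torques, N m; "tcp_pos": TCP position; "tool_rot": TCP orientation; "wrist_force": force on the tool from outside, world axes, zero at the start; "torque": the same for the moment, N m; "opening": finger opening in m; "gripper_force": force on a finger pad.
Only numpy, scipy, OpenCV 4.12 (cv2) and the standard library are available. Lean on these libraries where they do the work, as an engineer would, in place of code of your own. Each camera call takes 0.05 s, during which the arm holds its last target. There are 200 camera calls.

## Working session

There is one attempt and no reset: what is moved stays moved. The work goes in short steps, each a Python script; the robot and the scene stay as the last script left them, time stands still between calls to the robot, and variables do not carry over. Pictures are saved under pics/ and viewed, at most 10 in all, crops included, and the job is handed in when it is done.

```bash
mkdir -p pics; ls
python3 - <<'E'
from station import r,fingers,monitor,cams
import cv2
for n in("side","top"):
    cv2.imwrite(f"pics/{n}0.png",cams.camera(n)[:,:,::-1]); c=cams.get_calibration(n)
    print(n,c["mtx"].tolist(),c["R"].round(4).tolist(),c["t"].round(4).tolist(),(-c["R"].T@c["t"]).round(3))
s=monitor.state();print(s["time_s"],s["tool_rot"],s["opening"])
E
```

```text
pics
side [[384.6758484708164, 0.0, 315.13386837501406], [0.0, 384.6758484708164, 197.9276321310913], [0.0, 0.0, 1.0]] [[0.8533, -0.5214, -0.0021], [-0.318, -0.5171, -0.7946], [0.4132, 0.6787, -0.6071]] [-0.4401, 0.2701, 1.1005] [ 0.007 -0.837  0.882]
top [[471.28085378930996, 0.0, 323.26826397796435], [0.0, 471.28085378930996, 202.26077002329458], [0.0, 0.0, 1.0]] [[-0.0019, -1.0, -0.0022], [-0.9899, 0.0022, -0.1415], [0.1415, 0.0019, -0.9899]] [0.0146, 0.5224, 1.4389] [0.314 0.011 1.498]
0.1 [-1.79931621e+02 -9.47437562e-04  1.59614297e+02] 0.09188652937745712
```

View pics/top0.png

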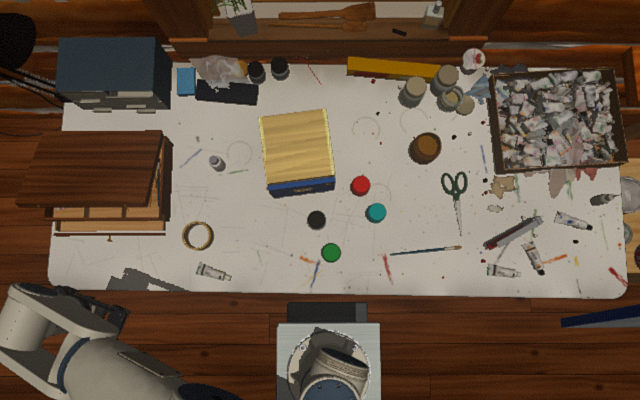

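View pics/side0.png

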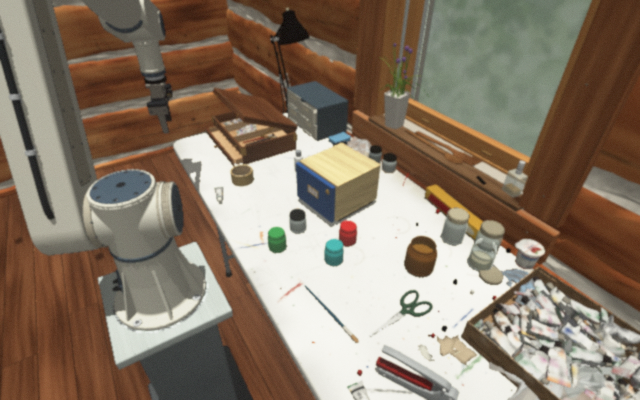

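Candidates for the black-lidded jar in the top view:
- (316,220): black lid, in front of the door. This is my choice.
- (256,70) and (280,67): dark-capped jars at the back.
- (331,253), (376,212) and (360,185): the green, turquoise and red look-alikes.

The side view shows the same black lid at (298,213). The cupboard top is at about (297,150), with the brass disc visible on the door.

```bash
cat > h.py <<'E'
import numpy as np,cv2
from station import r,fingers,monitor,cams
def ray(n,uv,z):
    c=cams.get_calibration(n);d=c["R"].T@np.linalg.solve(c["mtx"],[uv[0],uv[1],1.]);o=-c["R"].T@c["t"]
    return o+d*(z-o[2])/d[2]
def proj(n,X):
    c=cams.get_calibration(n);p=c["mtx"]@(c["R"]@np.array(X)+c["t"]);return p[:2]/p[2]
def blobs(img,f,box,amin=30):
    h=cv2.cvtColor(img,cv2.COLOR_RGB2HSV).astype(int);m=f(h[...,0],h[...,1],h[...,2]).astype(np.uint8)
    k=np.zeros_like(m);x0,y0,x1,y1=box;k[y0:y1,x0:x1]=1
    cs,_=cv2.findContours(m*k,cv2.RETR_EXTERNAL,cv2.CHAIN_APPROX_NONE)
    return [c for c in cs if cv2.contourArea(c)>=amin]
E
python3 - <<'E'
from h import *
t=cams.camera("top");s=cams.camera("side")
rn=lambda v:np.round(v,4).tolist()
for c in blobs(t,lambda h,S,v:(h>12)&(h<32)&(S>60)&(v>110),(250,95,345,195),500):
    b=cv2.minAreaRect(c);print("ply rect",b)
    for p in cv2.boxPoints(b): print(rn(p),rn(ray("top",p,.17)))
    ap=cv2.approxPolyDP(c,4,True)[:,0];print(ap.tolist(),[rn(ray("top",p+.0,.17)[:2]) for p in ap])
for c in blobs(t,lambda h,S,v:(h>100)&(h<130)&(S>90)&(v>30),(250,160,345,205),40):
    ap=cv2.approxPolyDP(c,2,True)[:,0];print("door",ap.tolist(),[rn(ray("top",p+.0,.168)[:2]) for p in ap])
for nm,f in dict(black=lambda h,S,v:(v<70),green=lambda h,S,v:(h>40)&(h<75)&(S>100),turq=lambda h,S,v:(h>80)&(h<98)&(S>100),red=lambda h,S,v:((h<6)|(h>172))&(S>140)).items():
    for c in blobs(t,f,(300,170,390,265),80):
        e=cv2.minEnclosingCircle(c);print(nm,rn(e[0]),e[1],"xy@.069",rn(ray("top",e[0],.069)))
for c in blobs(s,lambda h,S,v:(v<70),(285,200,310,235),30):
    e=cv2.fitEllipse(c);print("side black",e,rn(ray("side",e[0],.065)))
cv2.imwrite("pics/c1.png",np.hstack([cv2.resize(t[100:275,240:400],None,fx=2.4,fy=2.4,interpolation=2),cv2.resize(s[130:280,280:420],(392,420),interpolation=2)])[:,:,::-1])
E
```

```text
ply rect ((295.94940185546875, 145.42575073242188), (67.25357055664062, 69.63732147216797), 82.303955078125)
[256.94110107421875, 116.76470184326172] [0.7564, 0.2067, 0.17]
[325.9512023925781, 107.43900299072266] [0.7842, 0.0049, 0.17]
[334.95770263671875, 174.08680725097656] [0.5851, -0.0204, 0.17]
[265.9476013183594, 183.41250610351562] [0.5583, 0.1774, 0.17]
[[325, 108], [258, 118], [266, 183], [334, 174]] [[0.7825, 0.0077], [0.7526, 0.2036], [0.5595, 0.1772], [0.5853, -0.0177]]
door [[334, 178], [270, 185], [268, 189], [334, 181]] [[0.574, -0.0177], [0.5541, 0.1659], [0.5424, 0.1715], [0.5653, -0.0176]]
black [316.1078, 219.6765] 8.92893123626709 xy@.069 [0.4643, 0.0354, 0.069]
black [317.0, 188.0] 18.027854919433594 xy@.069 [0.5622, 0.0327, 0.069]
green [330.6875, 252.3125] 9.093796730041504 xy@.069 [0.3652, -0.0086, 0.069]
turq [375.7222, 212.2778] 9.61136245727539 xy@.069 [0.4866, -0.1466, 0.069]
red [360.3273, 185.4545] 9.825164794921875 xy@.069 [0.5699, -0.1007, 0.069]
side black ((296.9725341796875, 215.00332641601562), (10.294321060180664, 12.870638847351074), 88.27635955810547) [0.4629, 0.0285, 0.065]
```

View pics/c1.png

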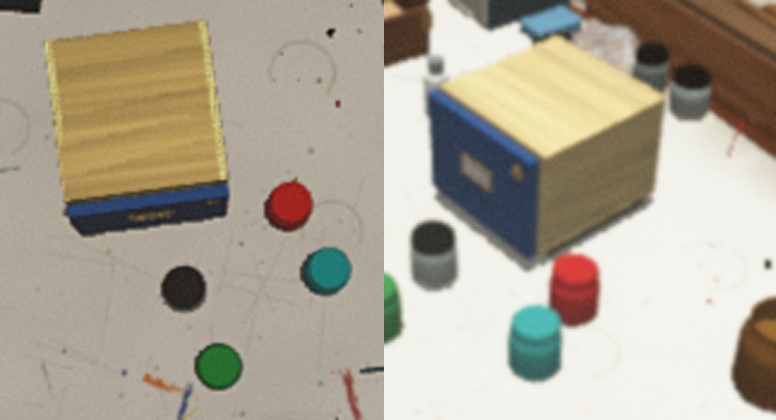

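The crop confirms that the jar at top (316,220) has a black lid and grey glass and stands before the door. The brass spot is in the side view at about (327,192). I'll check the cupboard pose against that spot, then cage the jar with open fingers and push it.

```bash
cat >> h.py <<'E'
YAW=np.radians(7.9);C=np.array([.6705,.0923])
RC=np.array([[np.cos(YAW),-np.sin(YAW)],[np.sin(YAW),np.cos(YAW)]])
def cup(x,y,z): return [*(C+RC@[x,y]),z]
def ori(closing): # tool down, closing-axis angle (deg, world)
    return [180,0,closing+90]
def near(pos,cl):
    best=None
    for k in(-360,-180,0,180):
        q=r.ik(pos,ori(cl+k))
        if q is not None and (best is None or abs(q[5])<abs(best[0][5])): best=(q,ori(cl+k))
    return best
E
python3 - <<'E'
from h import *
print("spot px",proj("side",cup(-.121,-.076,.142)),"hinge",cup(-.1,.1,.17),"top px",proj("top",cup(-.1,.1,.17)))
j=np.array([.464,.0335]);u=np.array([np.cos(np.radians(125)),np.sin(np.radians(125))])
a=near([*j,.2],125)
print(a)
e1=np.array([.407,.116]);u2=np.array([.285,.13])-e1;cl2=np.degrees(np.arctan2(u2[1],u2[0]));u2/=np.linalg.norm(u2)
o1=a[1];o2=ori(cl2);o2[2]=o1[2]+(cl2-125)
r.move_ptp([*j,.2],o1)
r.line_to([*j,.015],vel=.12,force_limit=8)
fingers.move_gripper(.075)
r.line_to([*(e1+u*.0075),.015],vel=.06)
s=monitor.state();print(s["time_s"],s["wrist_force"],s["tcp_pos"])
r.line_to([*e1,.015],vel=.04)
r.line_to([*e1,.015],o2,vel=.02)
s=monitor.state();print(s["time_s"],s["wrist_force"],s["tool_rot"])
r.line_to([*(np.array([.285,.13])+u2*.0075),.015],vel=.06)
r.line_to([.285,.13,.015],vel=.04)
s=monitor.state();print(s["time_s"],s["wrist_force"])
fingers.move_gripper(.092)
r.line_to([.285,.13,.2],vel=.2)
t=cams.camera("top")
for c in blobs(t,lambda h,S,v:(v<70),(250,200,345,300),60):
    e=cv2.minEnclosingCircle(c);print(e,ray("top",e[0],.069))
cv2.imwrite("pics/t1.png",t[90:330,150:450,::-1]);print(monitor.state()["time_s"])
E
```

```text
spot px [326.92301868 191.32058473] hinge [np.float64(0.5577045990724544), np.float64(0.17760649172011622), 0.17] top px [265.86020097 183.6288423 ]
(array([ 3.94474845e+00,  6.77969512e+00,  1.13352158e+02, -2.54444375e-14,
        5.98681464e+01,  5.89447484e+01]), [180, 0, 35])
6.45 [ 0.15860534 -0.8447546  -0.22822219] [0.40267716 0.12207424 0.0149515 ]
7.7833 [ 0.10176081 -0.66952588 -0.33801148] [-1.79994510e+02  1.71227418e-03  8.33726675e+01]
10.4417 [ 0.38707525 -0.47253129  1.05943232]
((319.0, 291.0), 21.213302612304688) [0.25045313 0.02671706 0.069     ]
((285.0, 265.0), 27.203041076660156) [0.32754577 0.12891175 0.069     ]
12.0083
```

View pics/t1.png

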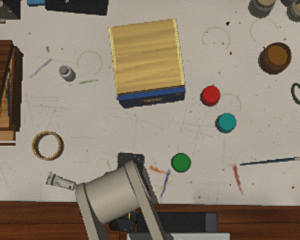

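The picture shows the jar gone from before the door, hidden under the gripper at about (130,160). The bystanders have not moved. I'll move to the pre-press pose, look again, then press.

Run:
```python
from h import *
fingers.move_gripper(0.0)
p=cup(-.27,-.076,.134);a=near(p,97.9);print(a)
r.move_ptp(p[:2]+[.2],a[1]); r.line_to(p,vel=.15)
t=cams.camera("top")
for c in blobs(t,lambda h,S,v:(v<70),(240,200,345,300),60):
    e=cv2.minEnclosingCircle(c);print(e,ray("top",e[0],.069))
cv2.imwrite("pics/t2.png",cv2.resize(t[90:310,180:420],None,fx=2,fy=2)[:,:,::-1])
s=cams.camera("side");cv2.imwrite("pics/s2.png",cv2.resize(s[110:290,200:440],None,fx=2,fy=2)[:,:,::-1])
s=monitor.state();print(s["time_s"],s["tcp_pos"],s["wrist_force"])
```

```text
(array([-2.98890977e+00,  7.51550891e+00,  1.22699658e+02, -2.54444375e-14,
        4.97848334e+01,  7.91110902e+01]), [180, 0, 7.900000000000006])
((271.0, 296.0), 31.06454849243164) [0.23605507 0.16975746 0.069     ]
((327.5, 282.5), 17.39262580871582) [0.27541527 0.0012785  0.069     ]
((283.5, 278.25), 9.503389358520508) [0.28821154 0.13302809 0.069     ]
((306.0, 231.5), 16.53037452697754) [0.42828148 0.06608976 0.069     ]
14.875 [ 0.41422184 -0.01976651  0.13500035] [-0.4798041  -0.5461111  -0.35368826]
```

View pics/t2.png

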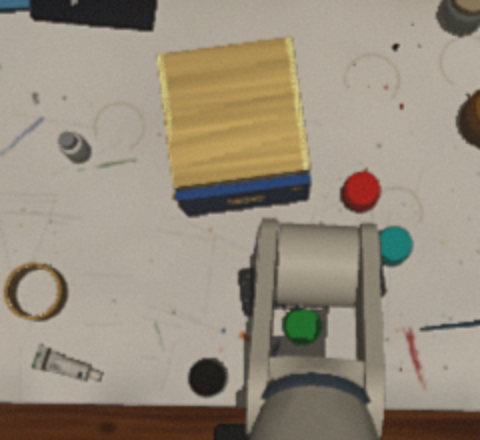

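View pics/s2.png

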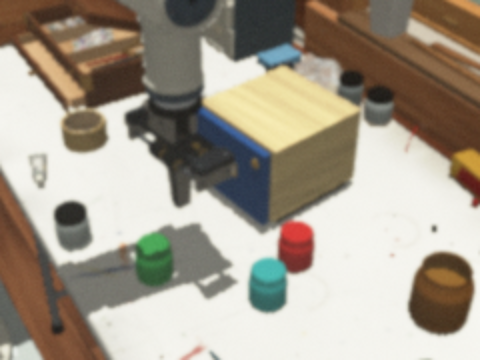

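The top crop shows the jar upright at (207,377), which is world (0.288, 0.133), 274 mm from the hinge. In the side crop its lid is at (70,213). Next I press the spot.

Run:
```python
from h import *
cx=lambda:(RC.T@(np.array(monitor.state()["tcp_pos"][:2])-C)).round(4).tolist()
r.line_to(cup(-.155,-.076,.134),vel=.12)
a=r.line_to(cup(-.1,-.076,.134),vel=.02,force_limit=1.5);print(a,cx())
a=r.line_to(cup(-.1,-.076,.134),vel=.015,force_limit=12);s=monitor.state();print(a,cx(),s["wrist_force"],s["time_s"])
r.line_to(cup(-.28,-.076,.134),vel=.25)
r.wait(.5)
t=cams.camera("top")
for c in blobs(t,lambda h,S,v:(h>100)&(h<130)&(S>90)&(v>30),(250,160,345,260),40):
    ap=cv2.approxPolyDP(c,2,True)[:,0];print("door",ap.tolist(),[(RC.T@(ray("top",p+.0,.168)[:2]-C)).round(3).tolist() for p in ap])
cv2.imwrite("pics/t3.png",np.hstack([cv2.resize(t[140:300,240:400],(400,400)),cv2.resize(cams.camera("side")[110:270,240:400],(400,400))])[:,:,::-1])
print(monitor.state()["time_s"])
```

```text
True [-0.1305, -0.076]
True [-0.127, -0.0763] [-2.44850016 -0.56011174  1.45245829] 18.175
door [[266, 189], [330, 204], [332, 202], [268, 186]] [[-0.115, 0.102], [-0.184, -0.074], [-0.179, -0.08], [-0.107, 0.095]]
19.5333
```

View pics/t3.png

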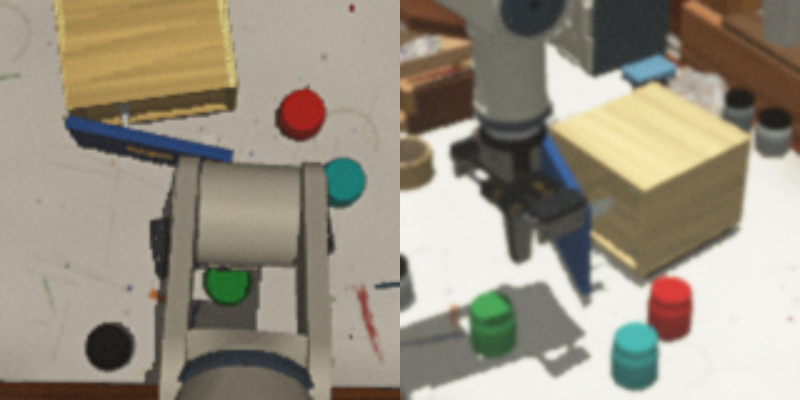

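The crop shows the door ajar, with its free edge at (230,157). It is at about 0.36 rad, with the catch strap near the hinge, and the jar is untouched. Contact put the finger half-depth at 10 mm. Next the finger goes behind the edge to swing the door open.

```bash
cat >> h.py <<'E'
def dp(th,rho,o,z):
    d=np.array([-np.sin(th),-np.cos(th)]);n=np.array([-np.cos(th),np.sin(th)])
    return cup(*(np.array([-.1,.1])+rho*d+o*n),z)
def dori(th): return [180,0,187.9-np.degrees(th)]
E
python3 - <<'E'
from h import *
Z=.11
for th in(.35,1,1.57): print(r.ik(dp(th,.175,-.005,Z),dori(th)))
p=monitor.state()["tcp_pos"]
r.line_to([p[0],p[1],.27],vel=.2)
r.move_ptp(dp(.35,.175,-.022,.27),dori(.35))
print(r.line_to(dp(.35,.175,-.022,Z),vel=.12,force_limit=6))
s=monitor.state();print(s["time_s"],s["wrist_force"])
for th in np.linspace(.35,1.56,9):
    r.line_to(dp(th,.175,-.005,Z),dori(th),vel=.07 if th<1.3 else .04)
    print(round(th,2),monitor.state()["wrist_force"].round(1))
t=cams.camera("top")
for c in blobs(t,lambda h,S,v:(h>100)&(h<130)&(S>90)&(v>30),(240,160,345,275),20):
    ap=cv2.approxPolyDP(c,2,True)[:,0];print("door",ap.tolist(),[(RC.T@(ray("top",p+.0,.168)[:2]-C)).round(3).tolist() for p in ap])
cv2.imwrite("pics/t4.png",np.hstack([cv2.resize(t[140:300,240:400],(400,400)),cv2.resize(cams.camera("side")[110:270,240:400],(400,400))])[:,:,::-1])
print(monitor.state()["time_s"])
E
```

```text
[  0.43330034  18.91613372 110.9961993    0.          50.08766698
 -77.41317683]
[  7.76840638  11.4216756  121.8562471    0.          46.7220773
 -32.83581411]
[ 2.08756003e+01  9.78361351e+00  1.24032787e+02 -2.54444375e-14
  4.61835997e+01  1.29299741e+01]
False
24.175 [-0.0045454   0.3103036   0.24033746]
0.35 [ 0.  -0.3  0.4]
0.5 [0.1 0.2 0.3]
0.65 [ 0.4  1.1 -0.6]
0.8 [ 0.6 -0.8  0. ]
0.96 [ 0.9 -0.4 -0.4]
1.11 [-0.   0.3 -0.2]
1.26 [-1.6  1.8 -0.1]
1.41 [-0.1 -0.8 -0.6]
1.56 [0.7 0.4 0.4]
door [[260, 186], [265, 208], [264, 186]] [[-0.104, 0.118], [-0.169, 0.111], [-0.106, 0.106]]
29.4333
```

View pics/t4.png

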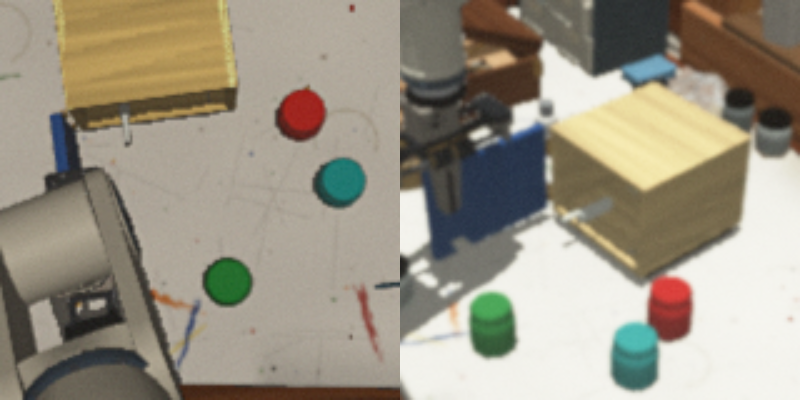

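The door is open and the finger is on its inner face, in the side half at (450,190). I'll withdraw and check.

Run:
```python
from h import *
r.line_to(dp(1.56,.175,-.07,.11),vel=.08)
r.line_to(dp(1.56,.175,-.07,.3),vel=.2)
p=[.33,-.2,.32];r.move_ptp(p,near(p,97.9)[1])
t=cams.camera("top")
for c in blobs(t,lambda h,S,v:(h>100)&(h<130)&(S>90)&(v>30),(240,160,300,275),20):
    ap=cv2.approxPolyDP(c,2,True)[:,0];print("door",ap.tolist(),[(RC.T@(ray("top",p+.0,.168)[:2]-C)).round(3).tolist() for p in ap])
for c in blobs(t,lambda h,S,v:(v<70),(240,250,310,300),60):
    e=cv2.minEnclosingCircle(c);print(e,ray("top",e[0],.069))
cv2.imwrite("pics/t5.png",np.hstack([cv2.resize(t[140:300,220:380],(400,400)),cv2.resize(cams.camera("side")[110:270,220:380],(400,400))])[:,:,::-1])
s=monitor.state();print(s["time_s"],s["wrist_force"])
```

```text
door [[260, 186], [268, 251], [273, 252], [264, 186]] [[-0.104, 0.118], [-0.291, 0.118], [-0.296, 0.104], [-0.106, 0.106]]
((276.5, 296.0), 32.561580657958984) [0.2360259  0.15336526 0.069     ]
((283.5, 278.25), 9.503389358520508) [0.28821154 0.13302809 0.069     ]
32.7167 [ 0.71809    -0.77282239  0.26556414]
```

View pics/t5.png

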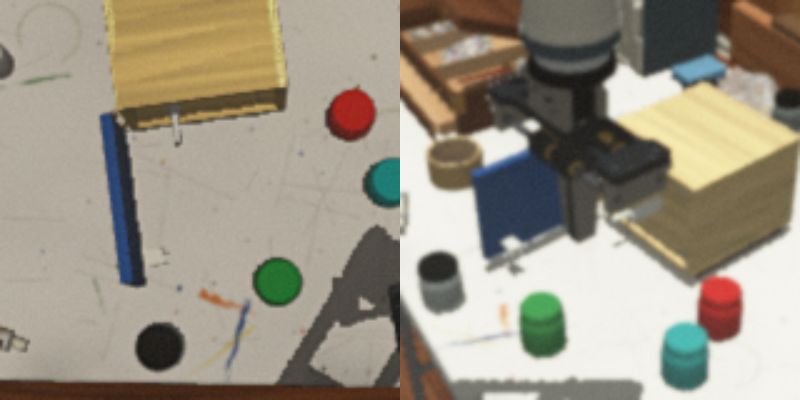

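The crop shows the door square to the cupboard, from (110,115) to (132,283). The jar is untouched at (160,347) and the bystanders are in place.

```bash
python3 -c "
from station import r
print(r.sign_off())"
```

```text
the job is handed in; nothing more can be done
None
```

The job is handed in: the jar was pushed upright to 274 mm from the hinge (it needs more than 232 mm), and the door was pressed, released and swung open to about 90° at 33 s, with the robot clear and no other object seen to move.

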